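# Isolate a dry-block heater and start its hold-down bolt

### The arm

A 6-joint arm with a two-finger parallel gripper is mounted at the origin on the work surface; the furniture and walls round the work are solid. World frame = base frame: x ahead of the robot, y to its left, z up, the work surface at z = 0. Lengths are in m, angles in rad, forces in N, time in s.
With the tool pointing down it reaches from about 0.35 to 0.975 m from the base axis. Payload 4.9 kg.
Tool frame: the origin (TCP) lies where the fingers leave the gripper's body, on its centre line; the fingertips stand 73 mm ahead of it and the grasp point (between the pads) lies 54 mm ahead of it; z points along the fingers, y is the direction in which the jaws open and shut (so a half turn about z gives the same grasp; the last joint's range is limited). The gripper opens to 85 mm and grips with 20 to 120 N. Pads are 22 mm wide; open, the fingers measure 114 mm over their backs; the gripper's body (76 mm by 85 mm) begins 54 mm behind the grasp point. The pads swing forward as they close: fully open they stand 13 mm farther back than shut.
Start: joints at [-1.257, 0.053, 1.613, -0, 1.476, -0.119], TCP at [0.262, -0.567, 0.304] pointing down, gripper open.
Joint ranges: [-3.01, 3.01], [-1.01, 2.22], [0.06, 2.58], [-1.02, 4.17], [0.09, 2.62], [-3.14, 3.14]. Speed limits (rad/s): [2.57, 2.57, 3.14, 3.14, 3.14, 3.14].

### API

Orientations are given as a rotation vector (axis times angle).
In Python, from station import monitor, vision, workorder gives the robot as it stands.
- The arm moves only by the tool arm_command, never from a script. Its argument "rows" is text: rows parted by semicolons, each of 6 numbers parted by spaces: the shift along the world's x, y, z in mm, then the turn, a rotation vector about the world's x, y, z in degrees. In form: tx ty tz wx wy wz; .... A call has 1 to 12 rows; each row is the pose to reach, as a shift and turn from the pose measured when the call began; what a row does not reach only later rows make up. A row lasts 1/8 s, in which the tool goes at most 62.5 mm and 10.7 degrees, less where a joint would pass 70% of its speed; a pose out of reach is approached as far as the arm can. A call with a gripper value outside its range is refused whole. "jaw" is the opening, from 0 (shut) to 1 (fully open), set as the call begins (left out, the last holds). The fingers move at their own pace and stop on an object; "squeeze" is the grip in N (left out, the last holds). Time passes only in rows, so rows that repeat a pose let the fingers close. It gives the time, the measured TCP pose, the force and the opening at its end, in the units of the state.
- monitor.get_obs(): the state, without advancing time (a new reading comes with each control period).
- vision.get_image(name): name is "scene" or "top" or "wrist"; returns a dict with "frame" (480x640x3 uint8, red, green, blue), "vfov" (degrees; the focal length in pixels is half the picture's height over the tangent of half this angle, whatever the lens; pixels are square), "cx", "cy" (the principal point, pixels), "distortion" ([k1, k2, p1, p2, k3] as OpenCV has them; the pictures are not rectified), "R" (3x3) and "t" (3): a world point X has camera coordinates R X + t; the wrist camera has in their place "T_tool_cam" (4x4, takes a point from camera to tool coordinates, whose origin is the TCP and whose axes are the flange's). Camera axes: x right, y down, z forward; pixel columns grow to the right and rows downward; lengths in m; the calibration is good to about 2 mm. A picture is of the moment at which its call begins: read the wrist's pose just before it. There is no depth.
- workorder.finish_job(): hands the job in, once; it reports no verdict.
The state is a dict: "t": time; "q": joint angles; "dq": joint speeds; "effort": joint torques, N m; "tool_pos": TCP position; "tool_rot": TCP orientation; "contact_force": force on the tool from outside, world axes, zero at the start; "wrist_torque": the same for the moment, N m; "opening": finger opening in m.
Only numpy, scipy, OpenCV 4.12 (cv2) and the standard library are available. Lean on these libraries where they do the work, as an engineer would, in place of code of your own. Each camera call takes 0.05 s, during which the arm holds its last target. There are 200 camera calls.

### The job

Make the dry-block heater safe by pulling its isolator plug straight up out of its socket and setting it down on the bench, then start the wing bolt in the middle of the heater's aluminium block: turn it backward (anticlockwise seen from above) until it drops by one thread, then forward (clockwise) one full turn. Finish while gripping the bolt's wing, so that the started bolt is held still, and leave the glassware and the bottle behind the heater where they stand.

Things in the scene. Friction and masses are not known exactly. Their poses are not given: they have to be found in the camera images.
- heater: Dry-block heater, fixed to the bench: white box 116 x 196 mm (x, y), top 48 mm above the bench. Origin at the centre of its underside, on the bench; z up, y along its long side, display on its -x side. On it, centred at y = +45 mm, an aluminium block 90 x 90 mm, top at 62 mm, with eight dark wells and the bolt in its middle.
- boss (a point): Centre of the top of the steel threaded boss, 37 mm across, 70 mm above the bench, on the bolt's axis. The thread in it is right-handed, coarse, 6 mm per turn. Its upper end lies 0.8 to 2.3 rad backward of the bolt's start angle, not known beforehand and different each time: there the bolt drops by one thread.
- bolt: Steel wing bolt, upright in the boss; it can only turn and move up and down. Origin at the centre of its wing, an upright plate 48 mm wide (body x), 10 mm thick (body y), 44 mm high; z up. A collar 26 mm across begins 22 mm under the origin. It weighs 0.2 kg, rests on the thread, turns easily (0.02 N m) and stays at any angle. Origin 117 to 120 mm above the bench at the start.
- bolt_turn (a joint): Bolt angle, rad: 0 at the start (wing's width along the heater's x), grows backward (anticlockwise from above). Turned backward the bolt climbs to 120 mm, then falls by its own weight to 114 mm (if clamped, only once the grip is loosened; between loosely set fingers at once). Turned forward from there it sinks 6 mm a turn: 108 mm after one turn; it stops at 103.5 mm.
- plug_grip (a point): Point in the grey isolator plug's handle, 49 mm above the plug's lower end, 31 mm above the heater's top while plugged in. Handle: upright plate 14 mm thick (point x), 30 mm wide (point y), ending 15 mm above this point; flange under it 24 x 32 x 5 mm, resting on the heater; then the shank, 10.5 x 18 mm, 18 mm long. Axes as the heater's while plugged in. About 50 g.
- socket (a point): Centre of the mouth of the plug's socket in the heater's 48 mm high top, at y = -62 mm of the heater. Two sprung balls inside hold the plug: pulling it up over them takes about 8 to 12 N within the first 5 mm, then it comes freely; it is out after 18 mm.
- flask: Bystander: clear conical flask, 68 mm across, 127 mm tall, behind the heater. Origin at the centre of its underside.
- beaker: Bystander: small clear beaker, 60 mm across, 71 mm tall, behind the heater. Origin at the centre of its underside.
- dropper: Bystander: amber bottle with a black cap, 52 mm across, 116 mm tall, behind the heater. Origin at the centre of its underside.
There are look-alikes about, which are no part of the job. Leave any blue or orange look-alike of the part that bears plug_grip alone.

How it is judged:
By the outcome, as a careful person would: the job done as asked, in the order asked, and still so for the second after the job is handed in, while the arm keeps its last pose, push and grip.
It also fails if it takes over 72 s, if anything falls off the work surface, if the arm or the gripper's body presses on something with over 40 N, if the wrist force passes 120 N, or if a joint passes its speed limit or range.

## Working session

There is one attempt and no reset: what is moved stays moved. The work goes in short steps, Python scripts to look and compute and a tool call to move; the robot and the scene stay as the last step left them, time stands still between calls to the robot, and variables do not carry over. Pictures are saved under pics/ and viewed, about 8 in all and at most 12, crops included, and the job is handed in when it is done.

Besides the shell and the picture viewer there is one more tool, called after "Request:" in YAML: its name, and indented under it one key for each argument. arm_command: Moves the arm, as the interface text tells. Its arguments: {"type":"object","properties":{"rows":{"type":"string"},"jaw":{"type":"number"},"squeeze":{"type":"number"}},"required":["rows"]}

```bash
mkdir -p pics; ls; cat > h.py <<'E'
import numpy as np, cv2
from scipy.spatial.transform import Rotation as Ro
from station import monitor, vision, workorder
def cam(name):
    o=monitor.get_obs(); d=vision.get_image(name)
    f=240/np.tan(np.radians(d["vfov"])/2)
    K=np.array([[f,0,d["cx"]],[0,f,d["cy"]],[0,0,1]])
    if "R" in d: R,t=np.array(d["R"]),np.array(d["t"])
    else:
        T=np.eye(4);T[:3,:3]=Ro.from_rotvec(o["tool_rot"]).as_matrix();T[:3,3]=o["tool_pos"]
        M=np.linalg.inv(T@np.array(d["T_tool_cam"]));R,t=M[:3,:3],M[:3,3]
    c=dict(K=K,D=np.array(d["distortion"],float),R=R,t=t)
    return d["frame"],c
def save(n,fr,crop=None,s=1):
    im=fr[...,::-1]
    if crop: x0,y0,x1,y1=crop; im=im[y0:y1,x0:x1]
    cv2.imwrite("pics/"+n,cv2.resize(im,None,fx=s,fy=s,interpolation=cv2.INTER_CUBIC))
def ray(c,uv):
    p=cv2.undistortPoints(np.array([[uv]],float),c["K"],c["D"])[0,0]
    return -c["R"].T@c["t"], c["R"].T@np.array([*p,1])
def atz(c,uv,z):
    o,d=ray(c,uv); return o+d*(z-o[2])/d[2]
def proj(c,X):
    return cv2.projectPoints(np.array(X,float).reshape(-1,1,3),cv2.Rodrigues(c["R"])[0],c["t"],c["K"],c["D"])[0][:,0]
def put(n,c): import pickle; pickle.dump(c,open(n,"wb"))
def get(n): import pickle; return pickle.load(open(n,"rb"))
E
python3 - <<'E'
from h import *
for n in("scene","top"):
    f,c=cam(n); save(n+"0.png",f,s=1.25); put(n+".pkl",c); np.save(n+"0.npy",f); print(n,-c["R"].T@c["t"],c["R"][2])
o=monitor.get_obs();print(o)
E
```

```text
pics
scene [0.21315512 0.43171103 0.68832273] [ 0.43621192 -0.60291842 -0.66798842]
top [ 0.44307957 -0.09547815  0.98545935] [ 0.17649305 -0.03467427 -0.98369096]
{'t': 0.1, 'q': array([-1.25700301e+00,  5.33068320e-02,  1.61415347e+00, -3.10954414e-05,
        1.47599613e+00, -1.18981555e-01]), 'dq': array([-7.88826919e-04, -1.53211894e-03, -3.25721777e-03, -7.37913073e-05,
       -8.75612852e-05, -9.52014068e-05]), 'effort': array([ 2.55164068e-04, -3.94906175e+01, -3.71363604e+01, -1.45647259e-04,
        3.89183508e-03, -9.43529756e-06]), 'tool_pos': array([ 0.26199176, -0.56696662,  0.30277784]), 'tool_rot': array([-3.06651921e+00, -6.74115414e-01,  3.32910448e-04]), 'contact_force': array([0.05937143, 0.02093823, 0.34820737]), 'wrist_torque': array([-0.03471087,  0.01412   , -0.01645891]), 'opening': 0.08548442868743356}
```

View pics/scene0.png

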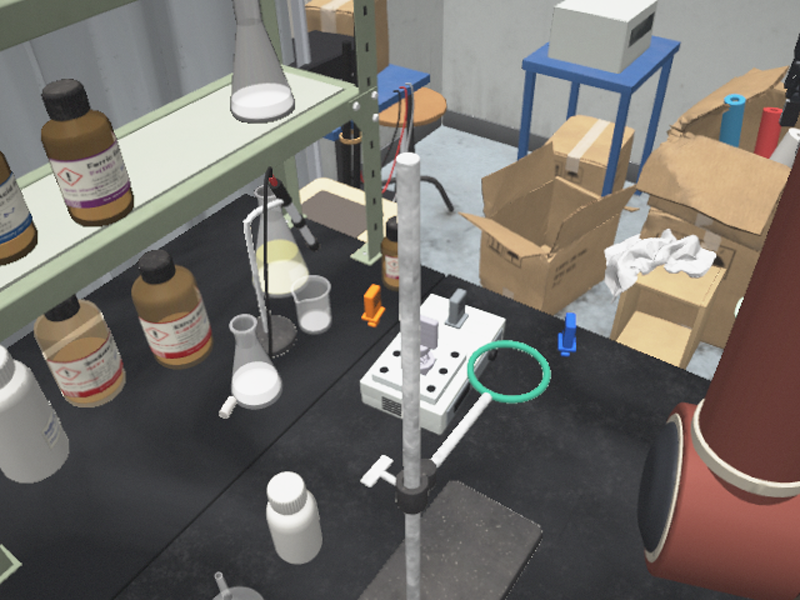

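View pics/top0.png

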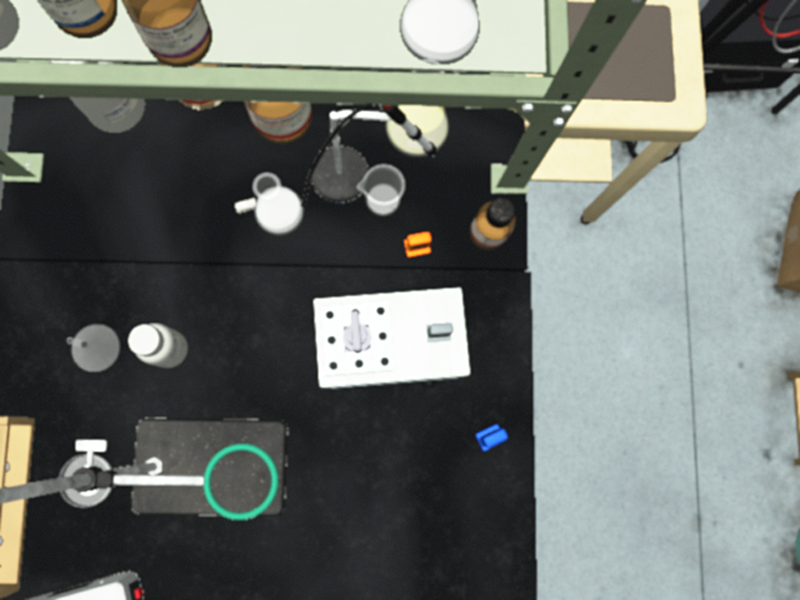

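The scene view shows the heater (bolt wing ≈(428,335), grey plug ≈(457,305)). In the top view the heater's corners are (314,298), (463,288), (469,376), (320,387), with the plug at (440,330) and the bolt at (356,330). There is a shelf behind and a ring stand in front on the left.

```bash
python3 - <<'E'
from h import *
c=get("top.pkl"); s=get("scene.pkl")
C=[atz(c,(u/1.25,v/1.25),.048) for u,v in[(314,298),(463,288),(469,376),(320,387)]]
print(np.round(C,3)); C=np.array(C)
print([np.linalg.norm(C[i]-C[(i+1)%4]) for i in range(4)])
m=C.mean(0); y=(C[0]+C[3]-C[1]-C[2]);y/=np.linalg.norm(y);th=np.arctan2(-y[0],y[1]);print("heater",m,"yaw deg",np.degrees(th))
R=np.array([[np.cos(th),-np.sin(th),0],[np.sin(th),np.cos(th),0],[0,0,1]]);H=np.array([m[0],m[1],0])
np.savez("heater.npz",R=R,H=H)
for n,p in dict(plugtop=(0,-.062,.094),bolttop=(0,.045,.141),wl=(-.024,.045,.141),wr=(.024,.045,.141)).items():
    X=H+R@np.array(p);print(n,X.round(4),"top",proj(c,[X])[0]*1.25,"scene",proj(s,[X])[0]*1.25)
print("scene corners",(proj(s,C)*1.25).round(0))
# others
for n,uv in dict(orange=(418,245),blue=(492,437),beaker=(384,205),dropper=(490,240),tripodring=(241,481),rod=(88,480),shelfedge=(400,98),edge=(530,268)).items():
    print(n,[atz(c,np.array(uv)/1.25,z).round(3)[:2] for z in(0,.1,.2,.4)])
# shelf edge/ rod triangulate: shelf front corner upright hole top(528,107)/scene(358,100); ring centre top(241,481) scene(509,372)
def tri(a,b):
    o1,d1=ray(c,np.array(a)/1.25);o2,d2=ray(s,np.array(b)/1.25)
    l=np.linalg.lstsq(np.c_[d1,-d2],o2-o1,rcond=None)[0];p,q=o1+d1*l[0],o2+d2*l[1];return ((p+q)/2).round(3),np.linalg.norm(p-q).round(4)
print("shelf",tri((528,107),(358,118)),"ring",tri((241,481),(509,372)),"rodtop",tri((0,494),(408,160)),"plug",tri((440,325),(458,294)))
E
```

```text
[[ 0.606 -0.018  0.048]
 [ 0.624 -0.216  0.048]
 [ 0.507 -0.224  0.048]
 [ 0.49  -0.03   0.048]]
[np.float64(0.1984134023562543), np.float64(0.11715368627659246), np.float64(0.19434861063125225), np.float64(0.11723783250663847)]
heater [ 0.55677588 -0.12192914  0.048     ] yaw deg 5.056019452671017
plugtop [ 0.5622 -0.1837  0.094 ] top [442.2030708  328.89375548] scene [457.903729   296.42701021]
bolttop [ 0.5528 -0.0771  0.141 ] top [356.28287747 329.99837599] scene [419.29208589 317.14850077]
wl [ 0.5289 -0.0792  0.141 ] top [357.61580679 350.18377038] scene [437.26176774 323.70381302]
wr [ 0.5767 -0.075   0.141 ] top [354.96433077 310.00533913] scene [401.71272459 310.73655672]
scene corners [[358. 382.]
 [432. 294.]
 [506. 321.]
 [441. 416.]]
orange [array([ 0.694, -0.158]), array([ 0.668, -0.152]), array([ 0.643, -0.146]), array([ 0.592, -0.133])]
blue [array([ 0.428, -0.261]), array([ 0.43 , -0.244]), array([ 0.431, -0.227]), array([ 0.434, -0.194])]
beaker [array([ 0.751, -0.109]), array([ 0.72 , -0.108]), array([ 0.689, -0.107]), array([ 0.626, -0.104])]
dropper [array([ 0.703, -0.261]), array([ 0.677, -0.244]), array([ 0.651, -0.227]), array([ 0.598, -0.194])]
tripodring [array([0.367, 0.074]), array([0.374, 0.057]), array([0.382, 0.04 ]), array([0.398, 0.005])]
rod [array([0.365, 0.276]), array([0.373, 0.238]), array([0.381, 0.2  ]), array([0.397, 0.125])]
shelfedge [array([ 0.916, -0.13 ]), array([ 0.868, -0.127]), array([ 0.82 , -0.123]), array([ 0.724, -0.116])]
edge [array([ 0.664, -0.318]), array([ 0.641, -0.295]), array([ 0.619, -0.272]), array([ 0.574, -0.227])]
shelf (array([ 0.782, -0.262,  0.261]), np.float64(0.0064)) ring (array([0.385, 0.032, 0.241]), np.float64(0.0014)) rodtop (array([0.401, 0.148, 0.499]), np.float64(0.0149)) plug (array([ 0.564, -0.181,  0.099]), np.float64(0.0052))
```

Request:
arm_command:
  rows: "37 48 -10 0 0 9; 75 96 -20 0 0 18; 112 143 -30 0 0 27; 150 191 -40 0 0 35; 187 239 -50 0 0 44; 225 287 -60 0 0 53; 262 335 -75 0 0 62; 300 383 -83 0 0 70; 300 383 -83 0 0 70; 300 383 -83 0 0 70"
  jaw: 1
  squeeze: 70

```text
t: 1.35
tool_pos: [0.5618, -0.1839, 0.2193]
tool_rot: [-2.125, -2.311, 0.003]
contact_force: [-0.4, 0.1, -0.3]
opening: 0.0854
```

```bash
python3 - <<'E'
from h import *
f,c=cam("wrist"); save("w1.png",f,s=1.25); put("w1.pkl",c)
o=monitor.get_obs();print(o["t"],o["tool_pos"],o["tool_rot"],o["q"],o["contact_force"]);M=Ro.from_rotvec(o["tool_rot"]).as_matrix();print(M)
z=np.load("heater.npz")
for p in[(0,-.062,.094),(.007,-.077,.094),(-.007,-.047,.094),(-.007,-.077,.094),(.058,-.098,.048),(-.058,-.098,.048),(0,.045,.14)]:print(p,proj(c,[z["H"]+z["R"]@np.array(p)])[0]*1.25)
E
```

```text
1.4 [ 0.56157713 -0.18453364  0.21963733] [-2.1266153  -2.31013458  0.00267538] [-4.42939017e-01  4.00254791e-02  1.77005101e+00 -1.16994185e-03
  1.33360028e+00 -5.25342691e-01] [-0.29801064 -0.02336307  1.23879286]
[[-8.25855292e-02  9.96581162e-01 -2.37023899e-03]
 [ 9.96583979e-01  8.25854432e-02 -1.34264446e-04]
 [ 6.19418201e-05 -2.37323050e-03 -9.99997182e-01]]
(0, -0.062, 0.094) [395.77727027 328.01711636]
(0.007, -0.077, 0.094) [411.30424137 358.82610254]
(-0.007, -0.047, 0.094) [379.55662035 295.81736008]
(-0.007, -0.077, 0.094) [380.45437392 358.90575629]
(0.058, -0.098, 0.048) [499.2888537  357.75522108]
(-0.058, -0.098, 0.048) [292.72553115 358.29059188]
(0, 0.045, 0.14) [394.70843164  37.3096286 ]
```

View pics/w1.png

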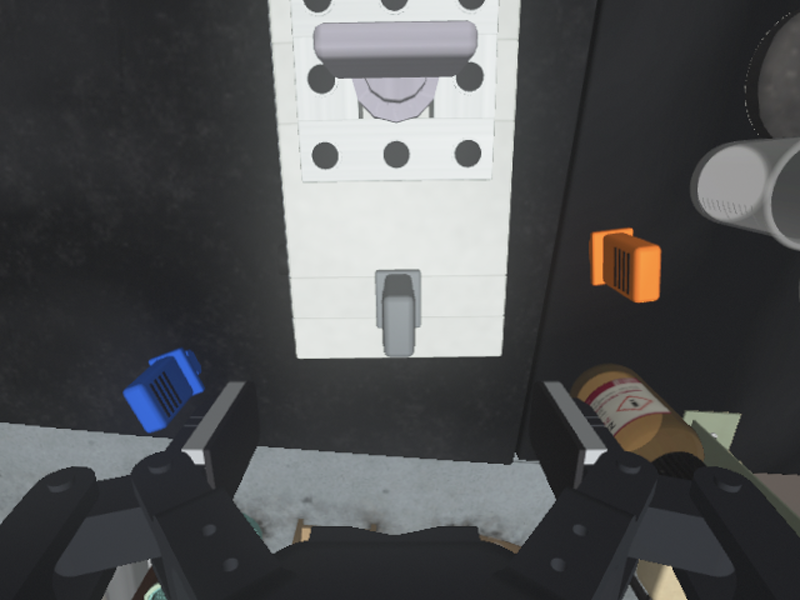

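The wrist view shows the plug's handle top centred at about (399,330) and the heater's front corners at (298,358) and (503,356). That puts the heater about 2 mm further +x than my first estimate. Going down to the plug.

Request:
arm_command:
  rows: "2 1 -30 0 0 0; 2 1 -60 0 0 0; 2 1 -80 0 0 0; 2 1 -87 0 0 0; 2 1 -87 0 0 0; 2 1 -87 0 0 0"

```text
t: 2.15
tool_pos: [0.5643, -0.184, 0.134]
tool_rot: [2.127, 2.311, -0.002]
contact_force: [-0.9, 0.1, 1.1]
opening: 0.0853
```

Request:
arm_command:
  rows: "0 0 0 0 0 0; 0 0 0 0 0 0; 0 0 0 0 0 0; 0 0 0 0 0 0; 0 0 0 0 0 0; 0 0 0 0 0 0; 0 0 0 0 0 0"
  jaw: 0
  squeeze: 70

```text
t: 3.02
tool_pos: [0.5644, -0.184, 0.1342]
tool_rot: [2.127, 2.31, -0.001]
contact_force: [0.1, -0.5, 2.8]
opening: 0.013
```

Request:
arm_command:
  rows: "0 0 2 0 0 0; 0 0 4 0 0 0; 0 0 6 0 0 0; 0 0 9 0 0 0; 0 0 15 0 0 0; 0 0 25 0 0 0; 0 0 40 0 0 0; 0 0 55 0 0 0; 0 0 55 0 0 0"

```text
t: 4.15
tool_pos: [0.5656, -0.1846, 0.1921]
tool_rot: [2.124, 2.307, 0.001]
contact_force: [0.5, 0.4, 0.1]
opening: 0.0129
```

Request:
arm_command:
  rows: "-40 6 0 0 0 0; -85 12 0 0 0 0; -125 18 0 0 0 0; -145 20 -10 0 0 0; -145 20 -40 0 0 0; -145 20 -65 0 0 0; -145 20 -75 0 0 0; -145 20 -75 0 0 0; -145 20 -75 0 0 0"

```text
t: 5.28
tool_pos: [0.4213, -0.165, 0.1182]
tool_rot: [2.123, 2.306, 0.001]
contact_force: [0.2, 0.3, -0.2]
opening: 0.0133
```

```bash
python3 - <<'E'
from h import *
f,c=cam("scene"); o=monitor.get_obs(); print(o["tool_pos"],o["contact_force"])
g=o["tool_pos"]+Ro.from_rotvec(o["tool_rot"]).apply([0,0,.054]); p=proj(c,[g,g-[0,0,.049]]);print(g,p)
save("s2.png",f,(330,150,530,350),3); np.save("s2.npy",f); print((p-[330,150])*3)
E
```

```text
[ 0.42139583 -0.16497379  0.11835854] [-0.74577993  0.35323953  0.25174695]
[ 0.42173404 -0.16521043  0.06436011] [[435.86172051 289.86446109]
 [432.17057221 310.91870798]]
[[317.58516154 419.59338326]
 [306.51171663 482.75612395]]
```

View pics/s2.png

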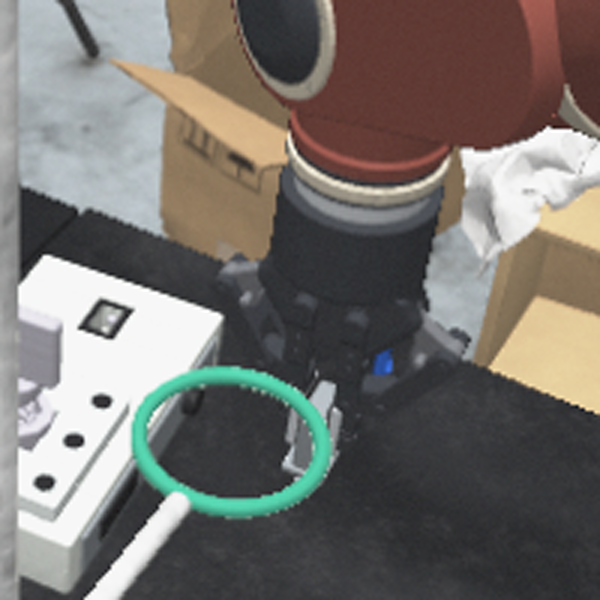

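The socket is empty and the plug hangs in the jaws above the bench in front of the heater, lower end ≈(305,475) in the crop. Lowering it.

Request:
arm_command:
  rows: "0 0 -5 0 0 0; 0 0 -10 0 0 0; 0 0 -12 0 0 0; 0 0 -14 0 0 0; 0 0 -15 0 0 0; 0 0 -15 0 0 0"

```text
t: 6.08
tool_pos: [0.4215, -0.165, 0.1042]
tool_rot: [2.123, 2.307, 0.001]
contact_force: [-3.5, 1.2, 5.6]
opening: 0.0126
```

Request:
arm_command:
  rows: "0 0 0 0 0 0; 0 0 0 0 0 0; 0 0 0 0 0 0"
  jaw: 0.3

```text
t: 6.45
tool_pos: [0.4214, -0.165, 0.104]
tool_rot: [2.123, 2.307, 0.001]
contact_force: [0.1, -0.5, 0.6]
opening: 0.0255
```

Request:
arm_command:
  rows: "0 0 0 0 0 0; 0 0 0 0 0 0; 0 0 0 0 0 0; 0 0 30 0 0 0; 0 0 70 0 0 0; 0 0 110 0 0 0; 0 0 140 0 0 0; 0 0 140 0 0 0"
  jaw: 1

```text
t: 7.45
tool_pos: [0.4227, -0.1657, 0.2471]
tool_rot: [2.119, 2.302, 0.003]
contact_force: [-1.0, -0.2, 0.4]
opening: 0.0853
```

```bash
python3 - <<'E'
from h import *
f,c=cam("wrist"); o=monitor.get_obs(); print(o["t"],o["tool_pos"],o["q"],o["contact_force"])
save("w3.png",f)
E
```

```text
7.5 [ 0.42178217 -0.16523112  0.24483767] [-5.37592036e-01 -3.41872453e-01  2.06645223e+00 -6.98753850e-04
  1.40828747e+00 -6.20180626e-01] [ 0.35836345 -0.19431831 -0.45376621]
```

View pics/w3.png

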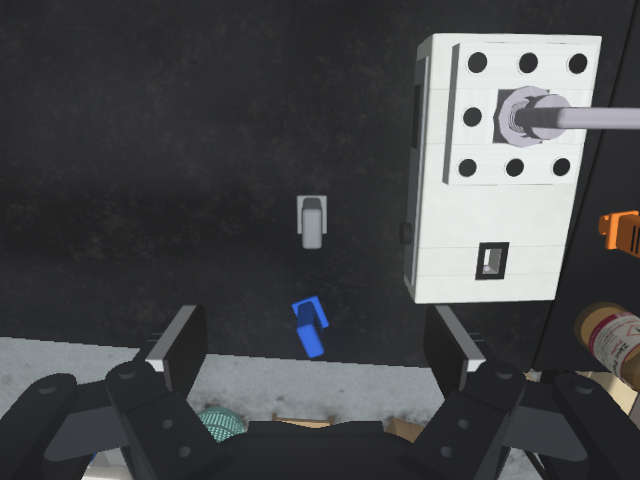

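The plug stands upright on the bench at (312,225), well clear of the blue look-alike, and the socket is empty. Next, the bolt.

Request:
arm_command:
  rows: "15 10 0 0 0 -10; 30 20 0 0 0 -20; 45 30 0 0 0 -30; 60 40 0 0 0 -40; 75 50 0 0 0 -50; 90 60 0 0 0 -60; 110 72 0 0 0 -70; 122 82 0 0 0 -80; 132 88 0 0 0 -90; 132 88 0 0 0 -90; 132 88 0 0 0 -90"

```text
t: 8.88
tool_pos: [0.553, -0.0773, 0.2433]
tool_rot: [3.132, 0.133, -0.012]
contact_force: [-0.6, -0.1, -0.4]
opening: 0.0851
```

```bash
python3 - <<'E'
from h import *
f,c=cam("wrist"); o=monitor.get_obs(); print(o["t"],o["tool_pos"],o["q"],o["contact_force"])
M=Ro.from_rotvec(o["tool_rot"]).as_matrix();print(M.round(4)); put("w4.pkl",c)
save("w4.png",f,s=1.25)
z=np.load("heater.npz")
for p in[(-.024,.045,.1405),(.024,.045,.1405),(0,.045,.070)]:print(p,proj(c,[z["H"]+z["R"]@np.array(p)])[0]*1.25)
E
```

```text
8.925 [ 0.55309314 -0.07733944  0.2437302 ] [-0.26905895 -0.05793116  1.82545215 -0.00852421  1.37886602  1.21900259] [-0.2414889  -0.27153914  0.42542482]
[[ 0.9964  0.0843 -0.0068]
 [ 0.0843 -0.9964 -0.0068]
 [-0.0074  0.0062 -1.    ]]
(-0.024, 0.045, 0.1405) [390.42447444 401.86989896]
(0.024, 0.045, 0.1405) [389.74463137 291.4216992 ]
(0, 0.045, 0.07) [390.21852431 295.06263268]
```

View pics/w4.png

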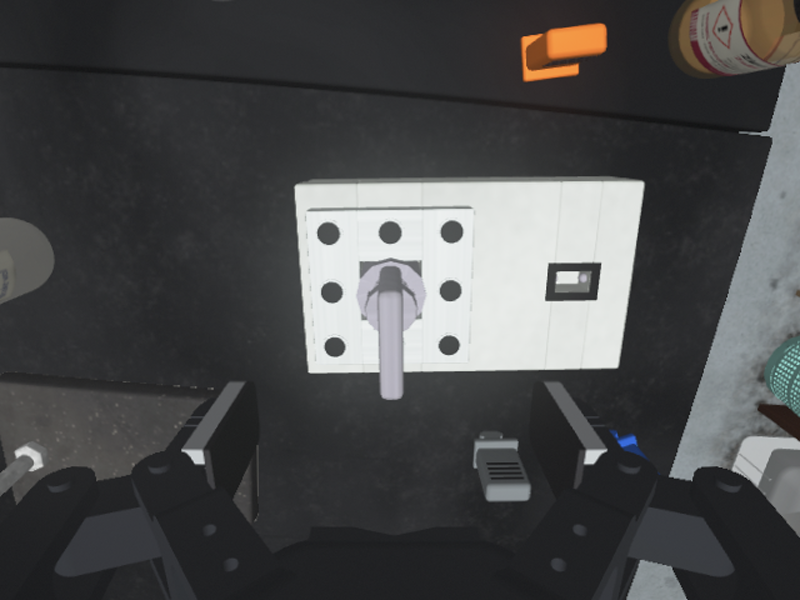

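The wing's near end is at (391,399) and the boss centre at about (391,297). The bolt axis is therefore within about 1 mm of my estimate, and the plug still stands. Descending and setting the fingers loosely.

Request:
arm_command:
  rows: "0 0 -20 0 0 0; 0 0 -40 0 0 0; 0 0 -55 0 0 0; 0 0 -64 0 0 0; 0 0 -64 0 0 0"

```text
t: 9.55
tool_pos: [0.5527, -0.0772, 0.1786]
tool_rot: [3.133, 0.132, -0.014]
contact_force: [0.2, -0.2, 0.5]
opening: 0.0857
```

Request:
arm_command:
  rows: "0 0 0 0 0 0; 0 0 0 0 0 0; 0 0 0 0 0 0; 0 0 0 0 0 0; 0 0 0 0 0 0; 0 0 0 0 0 0; 0 0 0 0 0 0"
  jaw: 0.145
  squeeze: 20

```text
t: 10.42
tool_pos: [0.5526, -0.0772, 0.1786]
tool_rot: [3.133, 0.132, -0.014]
contact_force: [-0.1, -0.4, -0.7]
opening: 0.0124
```

```bash
cat > look.py <<'E'
import sys; from h import *
n=sys.argv[1]
f,c=cam("wrist"); o=monitor.get_obs(); np.save(f"l{n}.npy",f); put(f"l{n}.pkl",c)
yaw=np.degrees(np.arctan2(*Ro.from_rotvec(o["tool_rot"]).as_matrix()[[1,0],1]))
print(n,o["t"],o["tool_pos"].round(4),"yaw",yaw.round(1),"q6",o["q"][5].round(2),o["contact_force"].round(1),o["wrist_torque"].round(2),o["opening"])
E
python3 look.py 0; python3 -c "
from h import *
save('l0.png',np.load('l0.npy'),s=1.25)"
```

```text
0 10.475 [ 0.5526 -0.0772  0.1786] yaw -85.2 q6 1.22 [-0.5  0.3  0.4] [ 0.02 -0.05  0.03] 0.012572932894185655
```

View pics/l0.png

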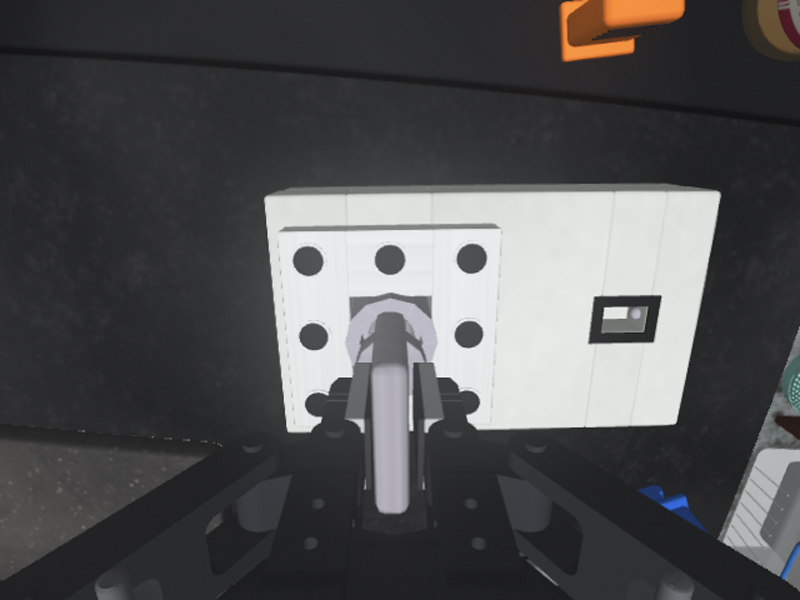

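The wing sits between the loose fingers, near end of its top at (391,512). That edge will be my height gauge. Turning backward.

Request:
arm_command:
  rows: "0 0 0 0 0 10; 0 0 0 0 0 20; 0 0 0 0 0 30; 0 0 0 0 0 40; 0 0 0 0 0 45; 0 0 0 0 0 45; 0 0 0 0 0 45"

```text
t: 11.35
tool_pos: [0.5526, -0.077, 0.1786]
tool_rot: [2.843, 1.318, -0.009]
contact_force: [-1.1, 3.7, 2.1]
opening: 0.0123
```

```bash
cat >> look.py <<'E'
b=f[340:440,290:336].astype(int); m=(b.min(2)>110)
m=cv2.morphologyEx(m.astype(np.uint8),cv2.MORPH_OPEN,np.ones((3,3)))
k,l,s,_=cv2.connectedComponentsWithStats(m); i=1+s[1:,4].argmax(); r=np.where(l==i)
w=[ (r[1][r[0]==y].min()+290,r[1][r[0]==y].max()+290) for y in sorted(set(r[0])) if y+340 in(370,390,400)]
print("wing end row",r[0].max()+340,"cols@370,390,400",w)
# expected row of wing end vs height, bolt on axis at tool axis angle
T=Ro.from_rotvec(o["tool_rot"]).as_matrix(); A=np.array([.5532,-.077,0])
for h in(.114,.117,.120): print(h,proj(c,[A+T@[-.024,0,0]*[1,1,0]+[0,0,h+.022]])[0].round(1))
E
python3 look.py 1
```

```text
1 11.4 [ 0.5526 -0.077   0.1786] yaw -40.2 q6 0.44 [-0.4  3.   1.1] [0.46 0.11 0.01] 0.012228928505593782
wing end row 410 cols@370,390,400 [(np.int64(299), np.int64(332)), (np.int64(298), np.int64(323)), (np.int64(297), np.int64(322))]
0.114 [314.5 403.4]
0.117 [314.5 409.4]
0.12 [314.6 415.6]
```

Request:
arm_command:
  rows: "0 0 0 0 0 8; 0 0 0 0 0 15; 0 0 0 0 0 15"

```text
t: 11.78
tool_pos: [0.5524, -0.0773, 0.1783]
tool_rot: [2.647, 1.675, -0.009]
contact_force: [-0.3, 0.6, -0.1]
opening: 0.0124
```

```bash
python3 look.py 2
```

```text
2 11.825 [ 0.5524 -0.0773  0.1783] yaw -25.4 q6 0.18 [-0.9  0.4 -0.5] [ 0.04  0.12 -0.04] 0.01208759957240467
wing end row 425 cols@370,390,400 [(np.int64(300), np.int64(332)), (np.int64(298), np.int64(333)), (np.int64(304), np.int64(335))]
0.114 [315.1 403.2]
0.117 [315.2 409.2]
0.12 [315.2 415.4]
```

Request:
arm_command:
  rows: "0 0 0 0 0 8; 0 0 0 0 0 15; 0 0 0 0 0 15"

```text
t: 12.2
tool_pos: [0.5524, -0.0774, 0.1783]
tool_rot: [2.409, 2.002, -0.007]
contact_force: [-0.7, 1.0, 0.8]
opening: 0.0125
```

```bash
python3 look.py 3
```

```text
3 12.25 [ 0.5524 -0.0774  0.1783] yaw -10.6 q6 -0.08 [-1.3  0.7  1.2] [0.09 0.1  0.06] 0.012466168967874123
wing end row 427 cols@370,390,400 [(np.int64(300), np.int64(332)), (np.int64(298), np.int64(333)), (np.int64(290), np.int64(335))]
0.114 [316.  403.1]
0.117 [316.1 409.1]
0.12 [316.1 415.4]
```

```bash
python3 -c "
from h import *
a=np.hstack([np.load(f'l{i}.npy')[230:430,260:365] for i in range(4)]);save('m1.png',a,s=1.8)"
```

```text
(no output)
```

View pics/m1.png

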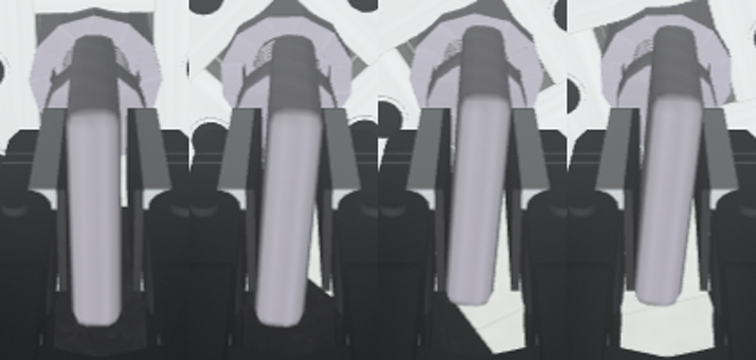

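The 2nd→3rd panel shows the wing's end jump up by about 12 px raw (rows 325→303 in the montage), which is a 6 mm drop. It fell between tool turns of 45° and 60°, with a lash of about 6°, so the drop came at about 50° ±4° of bolt angle. The bolt is now at about 69°. Target bolt angle ≈ 50−360 = −310°, which is tool yaw −35°. Now forward, with regrasps.

Request:
arm_command:
  rows: "0 0 -1 0 0 -10; 0 0 -2 0 0 -20; 0 0 -3 0 0 -30; 0 0 -4 0 0 -40; 0 0 -5 0 0 -50; 0 0 -6 0 0 -60; 0 0 -6 0 0 -70; 0 0 -6 0 0 -80; 0 0 -6 0 0 -90; 0 0 -6 0 0 -100; 0 0 -6 0 0 -110; 0 0 -6 0 0 -120"

```text
t: 13.75
tool_pos: [0.5526, -0.0768, 0.1725]
tool_rot: [-2.942, 1.101, 0.017]
contact_force: [0.3, 3.4, 0.6]
opening: 0.0124
```

Request:
arm_command:
  rows: "0 0 0 0 0 -10; 0 0 0 0 0 -20; 0 0 0 0 0 -25; 0 0 0 0 0 -25"

```text
t: 14.25
tool_pos: [0.5529, -0.0768, 0.1726]
tool_rot: [-2.631, 1.712, 0.015]
contact_force: [0.2, 0.6, -1.0]
opening: 0.0125
```

```bash
python3 look.py 4
```

```text
4 14.3 [ 0.5528 -0.0769  0.1725] yaw -156.1 q6 2.45 [ 1.3  1.  -0.1] [ 0.17 -0.13  0.07] 0.012413325297039188
wing end row 409 cols@370,390,400 [(np.int64(303), np.int64(329)), (np.int64(306), np.int64(331)), (np.int64(307), np.int64(332))]
0.114 [313.6 418.4]
0.117 [313.6 424.9]
0.12 [313.6 431.7]
```

Request:
arm_command:
  rows: "0 0 0 0 0 0; 0 0 0 0 0 0; 0 0 0 0 0 0; 0 0 0 0 0 0; 0 0 0 0 0 10; 0 0 0 0 0 20; 0 0 0 0 0 30; 0 0 0 0 0 40; 0 0 0 0 0 50; 0 0 0 0 0 60; 0 0 0 0 0 70; 0 0 0 0 0 80"
  jaw: 1

```text
t: 15.8
tool_pos: [0.5528, -0.0769, 0.1726]
tool_rot: [3.113, 0.39, -0.015]
contact_force: [0.7, -1.1, 0.8]
opening: 0.0851
```

Request:
arm_command:
  rows: "0 0 0 0 0 10; 0 0 0 0 0 20; 0 0 0 0 0 30; 0 0 0 0 0 40; 0 0 0 0 0 50; 0 0 0 0 0 60; 0 0 0 0 0 70; 0 0 0 0 0 80; 0 0 0 0 0 90; 0 0 0 0 0 100; 0 0 0 0 0 100"

```text
t: 17.18
tool_pos: [0.5528, -0.0769, 0.1726]
tool_rot: [1.702, 2.629, -0.005]
contact_force: [0.2, 0.1, 0.3]
opening: 0.0852
```

Request:
arm_command:
  rows: "0 0 0 0 0 0; 0 0 0 0 0 0; 0 0 0 0 0 0; 0 0 0 0 0 0; 0 0 0 0 0 0; 0 0 0 0 0 0; 0 0 0 0 0 0"
  jaw: 0.145

```text
t: 18.05
tool_pos: [0.5528, -0.0769, 0.1726]
tool_rot: [1.702, 2.629, -0.005]
contact_force: [0.5, -0.3, 0.5]
opening: 0.0129
```

```bash
python3 look.py 5
```

```text
5 18.1 [ 0.5528 -0.0769  0.1726] yaw 24.2 q6 -0.69 [ 0.1  0.3 -0.8] [-0.04  0.04 -0.04] 0.011822937442739528
wing end row 427 cols@370,390,400 [(np.int64(298), np.int64(330)), (np.int64(297), np.int64(332)), (np.int64(290), np.int64(335))]
0.114 [316.2 416.4]
0.117 [316.3 422.9]
0.12 [316.3 429.7]
```

Request:
arm_command:
  rows: "0 0 0 0 0 -10; 0 0 0 0 0 -20; 0 0 0 0 0 -30; 0 0 0 0 0 -40; 0 0 0 0 0 -50; 0 0 0 0 0 -60; 0 0 0 0 0 -70; 0 0 0 0 0 -80; 0 0 0 0 0 -90; 0 0 0 0 0 -100; 0 0 0 0 0 -110; 0 0 0 0 0 -120"

```text
t: 19.6
tool_pos: [0.5524, -0.0765, 0.1719]
tool_rot: [3.136, -0.169, -0.018]
contact_force: [0.7, 1.1, -2.9]
opening: 0.0122
```

Request:
arm_command:
  rows: "0 0 0 0 0 -10; 0 0 0 0 0 -20; 0 0 0 0 0 -30; 0 0 0 0 0 -40; 0 0 0 0 0 -50; 0 0 0 0 0 -60; 0 0 0 0 0 -60"

```text
t: 20.48
tool_pos: [0.5524, -0.0764, 0.1718]
tool_rot: [-2.63, 1.71, 0.017]
contact_force: [0.9, 0.1, -0.7]
opening: 0.0126
```

```bash
python3 look.py 6
```

```text
6 20.525 [ 0.5524 -0.0764  0.1718] yaw -156.0 q6 2.45 [ 0.9  0.6 -0.3] [ 0.11 -0.14 -0.01] 0.012325639185718135
wing end row 403 cols@370,390,400 [(np.int64(304), np.int64(329)), (np.int64(306), np.int64(331)), (np.int64(308), np.int64(329))]
0.114 [313.  418.6]
0.117 [313.  425.2]
0.12 [313. 432.]
```

Request:
arm_command:
  rows: "0 0 0 0 0 0; 0 0 0 0 0 0; 0 0 0 0 0 0; 0 0 0 0 0 0; 0 0 0 0 0 10; 0 0 0 0 0 20; 0 0 0 0 0 30; 0 0 0 0 0 40; 0 0 0 0 0 50; 0 0 0 0 0 60; 0 0 0 0 0 70; 0 0 0 0 0 80"
  jaw: 1

```text
t: 22.02
tool_pos: [0.5524, -0.0764, 0.1718]
tool_rot: [3.114, 0.392, -0.017]
contact_force: [0.5, 0.2, 0.6]
opening: 0.0853
```

Request:
arm_command:
  rows: "0 0 0 0 0 10; 0 0 0 0 0 20; 0 0 0 0 0 30; 0 0 0 0 0 40; 0 0 0 0 0 50; 0 0 0 0 0 60; 0 0 0 0 0 70; 0 0 0 0 0 80; 0 0 0 0 0 90; 0 0 0 0 0 100; 0 0 0 0 0 100"

```text
t: 23.4
tool_pos: [0.5524, -0.0765, 0.1719]
tool_rot: [1.7, 2.629, -0.007]
contact_force: [-0.2, 0.2, 0.4]
opening: 0.0854
```

Request:
arm_command:
  rows: "0 0 0 0 0 0; 0 0 0 0 0 0; 0 0 0 0 0 0; 0 0 0 0 0 0; 0 0 0 0 0 0; 0 0 0 0 0 0; 0 0 0 0 0 0"
  jaw: 0.145

```text
t: 24.28
tool_pos: [0.5524, -0.0764, 0.1718]
tool_rot: [1.7, 2.629, -0.007]
contact_force: [-0.6, -0.2, 0.6]
opening: 0.0123
```

```bash
python3 look.py 7
```

```text
7 24.325 [ 0.5524 -0.0765  0.1719] yaw 24.2 q6 -0.69 [-0.   0.8 -0.1] [0.02 0.04 0.02] 0.012280631226616748
wing end row 427 cols@370,390,400 [(np.int64(298), np.int64(331)), (np.int64(297), np.int64(332)), (np.int64(290), np.int64(335))]
0.114 [316.9 419.2]
0.117 [317.  425.8]
0.12 [317.  432.7]
```

Request:
arm_command:
  rows: "0 0 0 0 0 -10; 0 0 0 0 0 -20; 0 0 0 0 0 -30; 0 0 0 0 0 -40; 0 0 0 0 0 -50; 0 0 0 0 0 -60; 0 0 0 0 0 -65; 0 0 0 0 0 -65; 0 0 0 0 0 -60; 0 0 0 0 0 -60"

```text
t: 25.58
tool_pos: [0.5523, -0.0765, 0.1719]
tool_rot: [2.79, 1.429, -0.015]
contact_force: [0.6, 0.2, 0.3]
opening: 0.0122
```

Request:
arm_command:
  rows: "0 0 0 0 0 0; 0 0 0 0 0 0; 0 0 0 0 0 0; 0 0 0 0 0 0"
  jaw: 0
  squeeze: 30

```text
t: 26.08
tool_pos: [0.5525, -0.0766, 0.172]
tool_rot: [2.79, 1.429, -0.014]
contact_force: [1.1, -1.7, -1.2]
opening: 0.0097
```

```bash
python3 look.py 8; python3 - <<'E'
from h import *
f,_=cam("scene"); g,_=cam("top")
a=np.hstack([np.load('l8.npy')[200:440,200:440],cv2.resize(f[180:340,260:440],(270,240)),cv2.resize(g[140:380,260:440],(180,240))]);save('fin.png',a,s=1.15)
E
```

```text
8 26.125 [ 0.5525 -0.0766  0.172 ] yaw -35.8 q6 0.36 [ 2.1 -1.6 -0.5] [-0.29 -0.27 -0.07] 0.0095334188432534
wing end row 407 cols@370,390,400 [(np.int64(303), np.int64(327)), (np.int64(303), np.int64(328)), (np.int64(307), np.int64(335))]
0.114 [315.8 417.1]
0.117 [315.8 423.6]
0.12 [315.9 430.4]
```

View pics/fin.png

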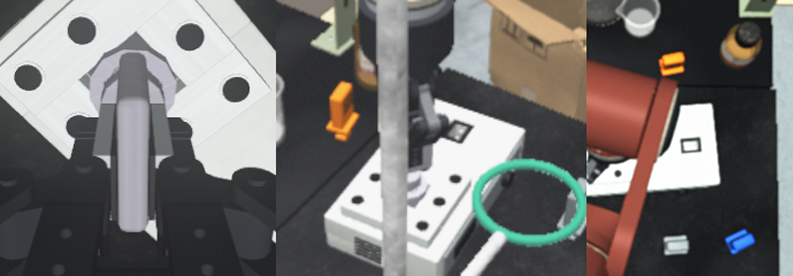

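Final view: the wing is clamped centrally, its end at row ≈400 raw. Against the known 114 mm state that gives about 108.2 mm (target 108). The plug is on the bench, the socket is empty, and the visible bystanders are untouched.

```bash
python3 -c "
from h import *
o=monitor.get_obs();print(o['t'],o['contact_force'],o['opening']);print(workorder.finish_job())"
```

```text
26.225 [ 2.82934308 -2.31096656 -1.14893937] 0.009166511941991341
the job is handed in; nothing more can be done
None
```

The job is handed in at 26.2 s: the plug is out of its socket and on the bench, and the bolt is started and still gripped by its wing. No verdict was reported.

- **Plug:** I pulled it straight up and set it down in front of the heater. The wrist camera showed it upright there with the socket empty. The last top view showed it still on the bench, though I could not tell from that angle whether it was still standing.
- **Bolt, backward:** I turned it with loosely set fingers. The wrist camera showed the one-thread drop (about 6 mm) at a bolt angle of about 50°, good to about 4°. I went on to about 69° before noticing, so I counted the full turn from the drop angle.
- **Bolt, forward:** one full turn clockwise, done in three strokes with two regrasps. I then clamped the wing with 30 N; the opening reads about 9 mm on the 10 mm plate.
- **Last checks:** the final height came out at about 108.2 mm, against 108 expected. Forces stayed at a few newtons in all readings. The bystanders that could be seen stood where they were; the flask was not in the last view.
- **Failed check:** my automatic wing-edge detector misread several frames because it picked up the bright heater behind the wing. I confirmed the drop and the final height by eye on enlarged crops instead.

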